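# Index the banding wheel and set the rim gauge

## Robot

A 6-joint arm with a two-finger parallel gripper is mounted at the origin on the work surface. World frame = base frame: x ahead of the robot, y to its left, z up, the work surface at z = 0. Lengths are in mm, angles in rad, forces in N, time in s.
With the tool pointing down it reaches from about 350 to 775 mm from the base axis. Payload 7.3 kg.
Tool frame: the origin (TCP) lies between the finger pads; the fingertips stand 14 mm ahead of it and the grasp point (between the pads) lies 5 mm behind it; z points along the fingers, y is the line along which they close (so a half turn about z gives the same grasp; the last joint's range is limited). The gripper opens to 92 mm and grips with 3 to 60 N. Pads are 19 mm wide; open, the fingers measure 130 mm over their backs; the gripper's body (75 mm by 190 mm) begins 47 mm behind the grasp point.
Start: joints at [1.094, 0.342, 1.524, -0, 1.275, -0.146], TCP at [170.505, 496.56, 240.741] pointing down, gripper open.
Joint ranges: [-2.53, 2.53], [-0.77, 2.02], [0.04, 2.7], [-1, 4.14], [0.28, 2.66], [-3.11, 3.11]. Speed limits (rad/s): [2.57, 2.57, 3.14, 3.14, 3.14, 3.14].

## Interface

Orientations are given as [roll, pitch, yaw] about the fixed x, y, z axes, in that order (R = Rz(yaw) Ry(pitch) Rx(roll)).
In Python, from plant import get_obs, cams, close_job gives the robot as it stands. The module is installed in compiled form; this text tells all that it offers.
- The arm moves only by the shell command python3 -m creep 'ROWS'. ROWS is JSON, a list of rows, each an object of numbers: "hand": the opening, from 0 (shut) to 1 (fully open); "tx", "ty", "tz": the shift along the tool's x, y, z in m; "spin": the turn about the tool's z in degrees. In form: [{"hand": .., "tx": .., "ty": .., "tz": .., "spin": ..}, ...]. A call has 1 to 5 rows; each row shifts and turns the commanded pose from where the row before left it, along the tool's axes as they then stand; what a row does not reach is not made up. A row lasts 1/8 s, in which the tool goes at most 62.5 mm and 10.7 degrees, less where a joint would pass 70% of its speed; a pose out of reach is approached as far as the arm can. A call is refused whole if a number of a shift passes 0.0625 or a number of a turn 10.7, either way. A call with a gripper value outside its range is refused whole. The fingers move at their own pace and stop on an object; the grip force is fixed at half the most. Time passes only in rows, so rows that do not move let the fingers close. It gives the time, the measured TCP pose, the force, the opening and the grip force at its end, in the units of the state.
- get_obs(): the state, without advancing time (a new reading comes with each control period).
- cams.capture(name): name is "scene" or "top" or "wrist"; returns a dict with "color" (400x640x3 uint8, red, green, blue), "K" (3x3 intrinsics, pixels), "R" (3x3) and "t" (3): a world point X has camera coordinates R X + t. Camera axes: x right, y down, z forward; pixel columns grow to the right and rows downward; lengths in mm; the calibration is good to about 2 mm. A picture is of the moment at which its call begins. There is no depth.
- close_job(): hands the job in; it is judged then, once.
The state is a dict: "time": time; "joint_positions": joint angles; "dq": joint speeds; "tau": joint torques, N m; "tool_pos": TCP position; "tcp_rot": TCP orientation; "contact_force": force on the tool from outside, world axes, zero at the start; "moment": the same for the moment, N m; "grip_width": finger opening in mm; "finger_force": force on a finger pad.
Only numpy, scipy, OpenCV 4.12 (cv2) and the standard library are available. Lean on these libraries where they do the work, as an engineer would, in place of code of your own. Each camera call takes 0.05 s, during which the arm holds its last target. There are 200 camera calls.

## Task

First move aside, upright, whichever kiln prop (white or terracotta) stands between the red pull ring and the green disc; then turn the banding wheel by one notch to the green disc: pull the red ring outwards against its spring, swing it round and let the plunger spring fully home in the notch there. Only after that slide the orange gauge block along its bar, in over the bowl, until it clicks at the red mark, and leave it in the click. Keep the bowl in the middle of the wheel and both props standing, leave the mug, jars, spatula and rule where they are, and let go of everything.

Things in the scene. Friction and masses are not known exactly. Their poses are not given: they have to be found in the camera images.
- wheel_axis (a point): on the vertical axis of the wheel, on top of its round aluminium head (128 mm across, top 86 mm above the table). It stands on a blue flange 236 mm across (top 28 mm above the table) on a grey board 500 x 500 mm, 18 mm thick. A fixed brass ring under the head, 150 mm across, has ten notches in its rim, 36 degrees apart.
- wheel (a joint): turn of the wheel head in rad, 0 at the start (plunger home in a notch), positive anticlockwise from above; the next notches are at +0.628 and -0.628; turns up to 1.3 either way once the plunger is out, with 0.15 N m of friction, and stays where it is left. About 0.02 rad of play each way in a notch.
- wheel_line (a point): outer end of the white line on top of the wheel's radial arm, 104 mm from the axis; it turns with the wheel and stands over a disc when the plunger is at that disc's notch. The arm is 30 mm wide, its top 84 mm above the table, and ends 110 mm from the axis; the ring is beyond its end.
- plunger (a joint): how far the plunger is pulled out, in m: 0 home in a notch, stop at 0.018; clear of the notches beyond 0.011 (keep it so while turning). It slides straight out from the wheel's axis; its spring pulls in with 6 N at 0 to 14 N at 0.018. Let in between notches it rests on the brass rim at about 0.010 and drops in when the wheel is pushed on to a notch.
- ring_centre (a point): centre of the hole of the red pull ring: a level rounded-rectangular loop of 9 mm bar, 60 mm above the table, hole 42 mm along the pull (radial) by 62 mm across; outer bar's centre line 25.5 mm further out from the wheel axis. 143.5 mm from the axis when home. Moves with plunger and wheel. Closed fingers put down in the hole can hook it (20 mm free below), or its outer bar can be pinched.
- green_disc: green disc, 19 mm across and 5 mm thick, fixed on the blue flange 104 mm from the wheel axis: marks the notch to turn to, one notch away from the start, on either side. Origin at its underside, 28 mm above the table.
- yellow_disc: yellow disc of the same size: marks the notch on the other side of the start, not wanted.
- push_plate (a point): centre of the upright plate (7 mm thick along the bar, 44 wide, 46 tall, centre 223 mm above the table) on the orange gauge block (34 mm cube); push it along the bar. Level steel bar, 12 mm diameter, axis 183 mm above the table, from over the wheel to a post 215 mm from the wheel axis (post top 197 mm high). Steel point under the block ends 150 mm up. Site's +x: along the bar towards the post.
- click_point (a point): where the centre of the push plate must be when the block is in the click: above the red mark on the bar, 50 mm from the wheel axis.
- block (a joint): slide of the block along its bar towards the wheel axis in m; it starts between 0 and 0.02; the sprung ball clicks in at 0.065 (play under 1 mm); the bar ends at 0.085. Sliding friction 1 N, about 5 to 7 N to get into the click or out of it either way; the block stops where it is left.
- bowl: terracotta bowl, 104 mm across the rim, 58 mm tall, standing loose in the middle of the wheel head (rim 144 mm above the table); origin at the centre of its underside. Stays there.
- white_prop_center (a point): centre, half-way up, of the white kiln prop: a loose upright cylinder 30 mm across, 75 mm tall, about 100 g, standing on the board (18 mm above the table). One prop stands on either side of the ring, about 172 mm from the wheel axis near a disc, in the way of the swinging ring. The pulled ring's corners sweep out to 190 mm from the axis. May be slid or lifted to anywhere free on the board or table, upright.
- red_prop_center (a point): centre, half-way up, of the terracotta kiln prop: a loose upright cylinder 30 mm across, 75 mm tall, about 100 g, standing on the board (18 mm above the table). One prop stands on either side of the ring, about 172 mm from the wheel axis near a disc, in the way of the swinging ring. The pulled ring's corners sweep out to 190 mm from the axis. May be slid or lifted to anywhere free on the board or table, upright.
- mug: blue enamel mug, 80 mm across, 80 mm tall, handle on its +y side; loose, leave alone; origin at the centre of its underside
- jar: white glaze jar, 66 mm across, 85 mm tall; loose, leave alone; origin at the centre of its underside
- tub: small amber glass jar, 44 mm across, 50 mm tall; loose, leave alone; origin at the centre of its underside
- spatula: wooden-handled spatula 200 mm long lying flat along its x, beside the board; loose, leave alone; origin at the centre of its underside
- rule: steel rule, 160 x 25 x 5 mm, lying flat along its x beside the board; loose, leave alone; origin at the centre of its underside

How it is judged:
By the outcome, as a careful person would: the job done as asked, in the order asked, and still so for the second after the job is handed in, with the robot touching nothing.
It also fails if it takes over 61 s, if anything falls off the work surface, if the arm or the gripper's body presses on something with over 40 N, if the wrist force passes 120 N, or if a joint passes its speed limit or range.

## Working session

There is one attempt and no reset: what is moved stays moved. The work goes in short steps, Python scripts to look and compute and a shell command to move; the robot and the scene stay as the last step left them, time stands still between calls to the robot, and variables do not carry over. Pictures are saved under pics/ and viewed, at most 10 in all, crops included, and the job is handed in when it is done.

```bash
mkdir -p pics; python3 - <<'E'
from plant import get_obs,cams
import cv2,numpy as np,pickle
print(get_obs())
d={}
for n in ["top","scene"]:
    c=cams.capture(n); d[n]=c; cv2.imwrite(f"pics/{n}0.png",c["color"][:,:,::-1]); print(n,c["K"],c["R"],c["t"])
pickle.dump(d,open("c0.pkl","wb"))
E
```

```text
{'time': 0.0, 'joint_positions': array([ 1.09401487e+00,  3.42761901e-01,  1.52502396e+00, -3.30166592e-06,
        1.27539565e+00, -1.45997722e-01]), 'dq': array([-0.00012882,  0.00018832,  0.00067517,  0.00019508,  0.00122451,
        0.00045895]), 'tau': array([ 5.87968734e-04, -4.31235480e+01, -2.44225377e+01,  7.18339370e-02,
        5.57885470e-02, -1.25299903e-04]), 'tool_pos': array([170.31060566, 496.19771268, 240.02218912]), 'tcp_rot': array([-3.14002023e+00, -2.28023735e-04,  2.81080971e+00]), 'contact_force': array([-0.92489589,  0.03666056,  0.23493954]), 'moment': array([-0.03957468, -0.01866345, -0.03342498]), 'finger_force': 0.0, 'grip_width': 91.85110172794631}
top [[515.83576452   0.         310.60335179]
 [  0.         515.83576452 202.32639845]
 [  0.           0.           1.        ]] [[ 0.01376547 -0.99984018 -0.01140718]
 [-0.9964662  -0.01277187 -0.08301796]
 [ 0.082859    0.01250965 -0.99648276]] [  27.30006222  587.66512023 1447.86270691]
scene [[440.13841973   0.         316.63578978]
 [  0.         440.13841973 203.57997603]
 [  0.           0.           1.        ]] [[-0.3621965   0.93207737 -0.00674348]
 [ 0.73754601  0.28216468 -0.61352178]
 [-0.56994699 -0.22718907 -0.78964901]] [ 185.39933327 -325.03279108 1519.52216827]
```

View pics/top0.png

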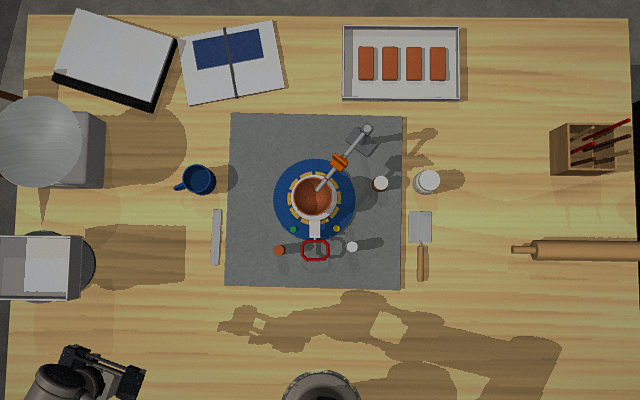

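View pics/scene0.png

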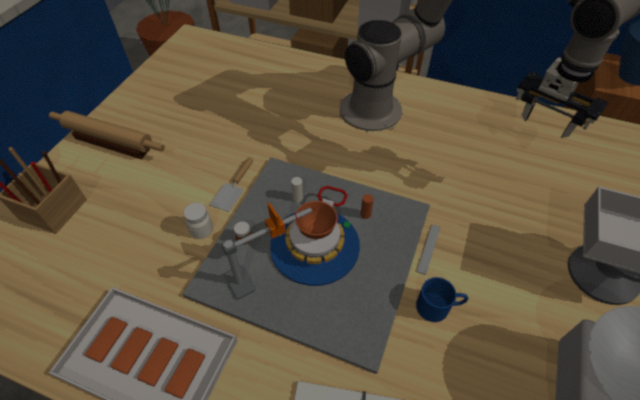

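The top picture shows the green disc at about (293,229) beside the terracotta prop (280,251), left of the ring (316,250). The yellow disc (336,229) and white prop (352,246) are on the right. The bar runs from the wheel to the post at (367,129). So the terracotta prop is the one to move.

```bash
python3 - <<'E'
import cv2,pickle
c=pickle.load(open("c0.pkl","rb"))["top"]["color"][:,:,::-1]
cv2.imwrite("pics/topc.png",cv2.resize(cv2.convertScaleAbs(c[115:265,245:395],alpha=1.4),(600,600),interpolation=cv2.INTER_CUBIC))
c=pickle.load(open("c0.pkl","rb"))["scene"]["color"][:,:,::-1]
cv2.imwrite("pics/scenec.png",cv2.resize(cv2.convertScaleAbs(c[165:305,215:400],alpha=1.6),(740,560),interpolation=cv2.INTER_CUBIC))
E
```

```text
(no output)
```

View pics/topc.png

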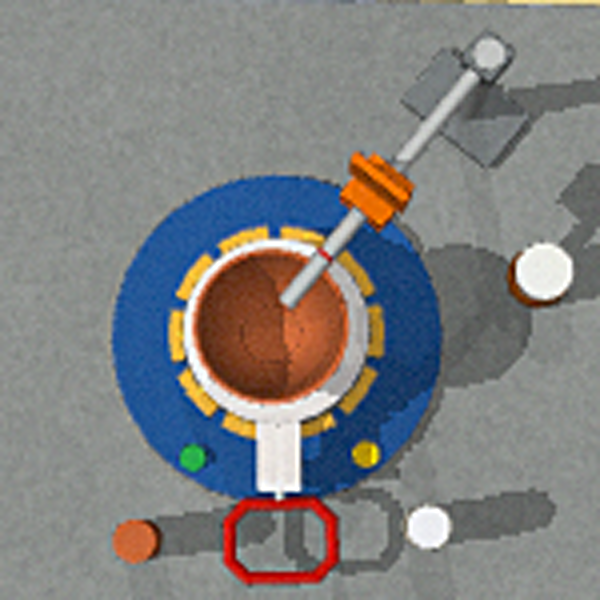

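View pics/scenec.png

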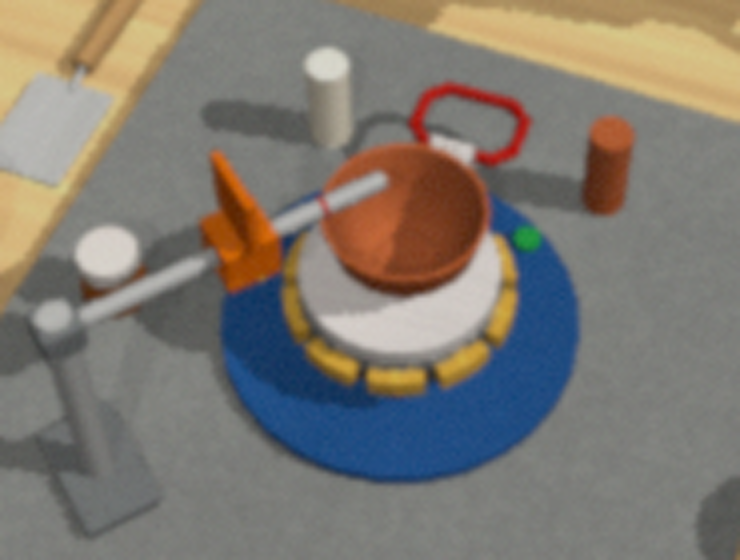

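```bash
cat > h.py <<'E'
import numpy as np
def ray(c,u,v,z):
    d=c["R"].T@np.linalg.solve(c["K"],[u,v,1]); o=-c["R"].T@c["t"]
    return o+d*(z-o[2])/d[2]
E
python3 - <<'E'
import pickle,numpy as np
from h import ray
d=pickle.load(open("c0.pkl","rb"))
T=lambda x,y,z: ray(d["top"],244.6+x/4,114.6+y/4,z)
S=lambda x,y,z: ray(d["scene"],214.6+x/4,164.6+y/4,z)
P={"flange":(277,337.5,28),"green":(193,457,33),"yellow":(366,454,33),"terra":(136,541,93),"white":(429,527,93),"ring":(281,541,60),"post":(489,55,197),"mark":(325,255,189),"bowlrim":(273,325,144),"barend":(290,299,189),"line_end":(279,493,84),"plate_top":(380,178,246)}
R={k:T(*v) for k,v in P.items()}
for k in R: print(k,R[k][:2].round(1))
ax=R["flange"]
for k in R: 
    w=R[k]-ax; print(k,np.hypot(*w[:2]).round(1),np.degrees(np.arctan2(w[1],w[0])).round(1))
print("scene")
for k,v in {"terra":(611,132,93),"white":(327,62,93),"ring":(470,125,60),"green":(527,240,33),"flange":(399,343,28),"post":(55,318,197),"mark":(324,204,189),"plateL":(212,152,246),"plateR":(249,205,246)}.items(): print(k,S(*v)[:2].round(1))
E
```

```text
flange [596.7  25.9]
green [510.7  84.2]
yellow [514.4 -38. ]
terra [451.6 119. ]
white [463.7 -78.7]
ring [452.7  21.1]
post [ 763.8 -107.7]
mark [635.3  -4.9]
bowlrim [594.5  27.9]
barend [606.9  17. ]
line_end [485.4  22.8]
plate_top [675.5 -36.9]
flange 0.0 0.0
green 103.8 145.9
yellow 104.2 -142.1
terra 172.3 147.3
white 169.2 -141.8
ring 144.1 -178.1
post 213.9 -38.6
mark 49.4 -38.6
bowlrim 3.0 137.9
barend 13.6 -41.3
line_end 111.3 -178.4
plate_top 100.9 -38.6
scene
terra [450.6 120.5]
white [461.2 -78.4]
ring [453.   23.1]
green [511.9  85.9]
flange [615.1  34. ]
post [ 763.9 -105.6]
mark [636.   -2.1]
plateL [663.1 -54.1]
plateR [688.6 -20.5]
```

Measured by code: wheel axis ≈ (597,26), ring at 182°, green disc at 146° (so the turn is clockwise), terracotta prop ≈ (451,120), bar at -38.6° and plate about 101 mm out.

```bash
python3 -m creep '[{"hand":0.6,"spin":-9.5},{"hand":0.6,"spin":-9.46},{"hand":0.6,"tx":-0.028,"ty":-0.038},{"hand":0.6,"tx":-0.028,"ty":-0.038},{"hand":0.6,"tx":-0.028,"ty":-0.038}]'
python3 -m creep '[{"hand":0.6,"tx":-0.028,"ty":-0.038},{"hand":0.6,"tx":-0.028,"ty":-0.038},{"hand":0.6,"tx":-0.028,"ty":-0.038},{"hand":0.6,"tx":-0.028,"ty":-0.038},{"hand":0.6,"tx":-0.028,"ty":-0.038}]'
```

```text
invalid input at $[0]: expected keys hand, tx, ty, tz, spin
invalid input at $[0]: expected keys hand, tx, ty, tz, spin
```

```bash
python3 -m creep '[{"hand":0.6,"tx":0,"ty":0,"tz":0,"spin":-9.5},{"hand":0.6,"tx":0,"ty":0,"tz":0,"spin":-9.46},{"hand":0.6,"tx":-0.028,"ty":-0.038,"tz":0,"spin":0},{"hand":0.6,"tx":-0.028,"ty":-0.038,"tz":0,"spin":0},{"hand":0.6,"tx":-0.028,"ty":-0.038,"tz":0,"spin":0}]'
python3 -m creep '[{"hand":0.6,"tx":-0.028,"ty":-0.038,"tz":0,"spin":0},{"hand":0.6,"tx":-0.028,"ty":-0.038,"tz":0,"spin":0},{"hand":0.6,"tx":-0.028,"ty":-0.038,"tz":0,"spin":0},{"hand":0.6,"tx":-0.028,"ty":-0.038,"tz":0,"spin":0},{"hand":0.6,"tx":0,"ty":0,"tz":0,"spin":0}]'
```

```text
time: 0.72
tool_pos: [255.0, 381.3, 240.4]
tcp_rot: [-3.141, -0.0, -3.141]
contact_force: [1.3, 0.3, -0.0]
grip_width: 55.4
finger_force: 0.0
time: 1.35
tool_pos: [367.9, 228.5, 240.5]
tcp_rot: [-3.141, -0.0, 3.137]
contact_force: [-0.7, -0.4, 0.8]
grip_width: 55.2
finger_force: 0.0
```

```bash
python3 -m creep '[{"hand":0.6,"tx":-0.0277,"ty":-0.0363,"tz":0,"spin":0},{"hand":0.6,"tx":-0.0277,"ty":-0.0363,"tz":0,"spin":0},{"hand":0.6,"tx":-0.0277,"ty":-0.0363,"tz":0,"spin":0},{"hand":0.6,"tx":0,"ty":0,"tz":0.045,"spin":0},{"hand":0.6,"tx":0,"ty":0,"tz":0,"spin":0}]'
python3 - <<'E'
from plant import cams,get_obs
import cv2,pickle
c=cams.capture("wrist"); pickle.dump([c,get_obs()],open("w1.pkl","wb")); cv2.imwrite("pics/w1.png",cv2.convertScaleAbs(c["color"][:,:,::-1],alpha=1.4))
E
```

```text
time: 1.98
tool_pos: [447.3, 122.0, 193.3]
tcp_rot: [-3.141, -0.007, 3.142]
contact_force: [-0.1, -0.2, 0.7]
grip_width: 55.0
finger_force: 0.0
```

View pics/w1.png

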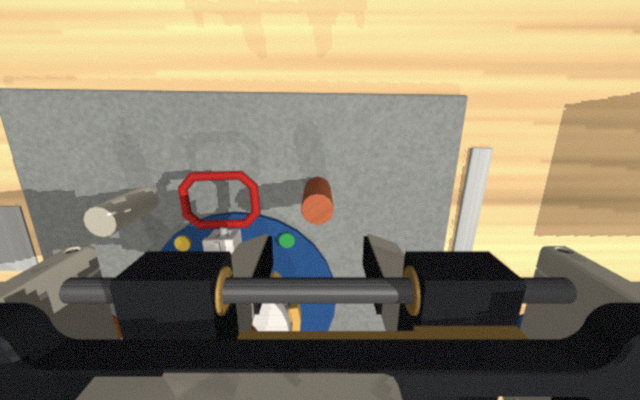

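The wrist view shows the terracotta prop's top at (317,206), ring hole centre (220,199), green disc (287,241), yellow disc (182,243) and white prop's top (101,220).

```bash
python3 - <<'E'
import pickle
from h import ray
c,o=pickle.load(open("w1.pkl","rb"))
for k,v in {"terra":(317,207,93),"ring":(220,199,60),"ringL":(180,199,60),"ringR":(260,199,60),"ringT":(220,174,60),"ringB":(220,225,60),"white":(101,220,93),"green":(287,241,33),"yellow":(182,243,33)}.items(): print(k,ray(c,*v)[:2].round(1))
print(o["tool_pos"],o["tcp_rot"])
E
```

```text
terra [446.7 120.9]
ring [449.3  22.9]
ringL [449.4 -17.5]
ringR [449.2  63.3]
ringT [423.6  25.4]
ringB [477.5  20.1]
white [459.5 -75.7]
green [508.2  86.1]
yellow [511.  -36.1]
[448.48625798 122.37645231 195.12935825] [ 3.14155277 -0.00364994 -3.14087065]
```

```bash
python3 -m creep '[{"hand":0.6,"tx":0,"ty":0,"tz":0.04,"spin":0},{"hand":0.6,"tx":0,"ty":0,"tz":0.04,"spin":0},{"hand":0.6,"tx":0,"ty":0,"tz":0.04,"spin":0},{"hand":0.6,"tx":0,"ty":0,"tz":0,"spin":0},{"hand":0.6,"tx":0,"ty":0,"tz":0,"spin":0}]'
python3 -m creep '[{"hand":0.2,"tx":0,"ty":0,"tz":0,"spin":0},{"hand":0.2,"tx":0,"ty":0,"tz":0,"spin":0},{"hand":0.2,"tx":0,"ty":0,"tz":0,"spin":0},{"hand":0.2,"tx":0,"ty":0,"tz":0,"spin":0}]'
```

```text
time: 2.65
tool_pos: [450.9, 122.4, 77.7]
tcp_rot: [3.141, 0.003, -3.141]
contact_force: [0.1, 0.5, 1.2]
grip_width: 54.9
finger_force: 0.0
time: 3.15
tool_pos: [450.0, 121.7, 76.3]
tcp_rot: [3.141, 0.001, 3.142]
contact_force: [-1.8, -0.4, 6.2]
grip_width: 29.1
finger_force: 30.0
```

```bash
python3 -m creep '[{"hand":0.2,"tx":0,"ty":0,"tz":-0.02,"spin":0},{"hand":0.2,"tx":0.025,"ty":0.025,"tz":0,"spin":0},{"hand":0.2,"tx":0.025,"ty":0.025,"tz":0,"spin":0},{"hand":0.2,"tx":0,"ty":0,"tz":0,"spin":0},{"hand":0.2,"tx":0,"ty":0,"tz":0,"spin":0}]'
python3 -m creep '[{"hand":0.2,"tx":0,"ty":0,"tz":0.01,"spin":0},{"hand":0.2,"tx":0,"ty":0,"tz":0.006,"spin":0},{"hand":0.2,"tx":0,"ty":0,"tz":0.003,"spin":0},{"hand":0.2,"tx":0,"ty":0,"tz":0.001,"spin":0},{"hand":0.2,"tx":0,"ty":0,"tz":0,"spin":0}]'
```

```text
time: 3.78
tool_pos: [400.2, 171.6, 95.8]
tcp_rot: [-3.142, 0.001, -3.141]
contact_force: [0.8, -0.2, -0.6]
grip_width: 29.5
finger_force: 30.0
time: 4.4
tool_pos: [399.7, 171.3, 76.3]
tcp_rot: [-3.141, -0.0, -3.142]
contact_force: [-3.2, -2.6, 9.6]
grip_width: 29.7
finger_force: 30.0
```

```bash
python3 -m creep '[{"hand":0.6,"tx":0,"ty":0,"tz":0,"spin":0},{"hand":0.6,"tx":0,"ty":0,"tz":0,"spin":0},{"hand":0.6,"tx":0,"ty":0,"tz":-0.03,"spin":0},{"hand":0.6,"tx":0,"ty":0,"tz":-0.05,"spin":0},{"hand":0,"tx":-0.0175,"ty":-0.0497,"tz":0,"spin":0}]'
python3 -m creep '[{"hand":0,"tx":-0.0175,"ty":-0.0497,"tz":0,"spin":0},{"hand":0,"tx":-0.0175,"ty":-0.0497,"tz":0,"spin":-2},{"hand":0,"tx":0,"ty":0,"tz":0.03,"spin":0},{"hand":0,"tx":0,"ty":0,"tz":0,"spin":0},{"hand":0,"tx":0,"ty":0,"tz":0,"spin":0}]'
python3 - <<'E'
from plant import cams,get_obs
import cv2,pickle
d={n:cams.capture(n) for n in ["wrist","scene"]}
print(get_obs()["tool_pos"],get_obs()["tcp_rot"]); pickle.dump(d,open("c1.pkl","wb"))
w=d["wrist"]["color"][:,:,::-1]; s=cv2.resize(d["scene"]["color"][150:270,290:450,::-1],(533,400))
cv2.imwrite("pics/c1.png",cv2.resize(cv2.convertScaleAbs(cv2.hconcat([w[:,:].copy(),s]),alpha=1.4),None,fx=0.68,fy=0.68))
E
```

```text
time: 5.03
tool_pos: [419.0, 123.7, 158.8]
tcp_rot: [3.14, 0.007, -3.136]
contact_force: [0.7, -0.3, -0.5]
grip_width: 49.1
finger_force: 0.0
time: 5.65
tool_pos: [452.3, 23.0, 126.2]
tcp_rot: [3.141, 0.0, -3.106]
contact_force: [0.6, -0.1, 0.2]
grip_width: 1.9
finger_force: 0.0
[452.58861087  23.1671662  126.58522594] [-3.14148643e+00  1.52101098e-03 -3.10536207e+00]
```

View pics/c1.png

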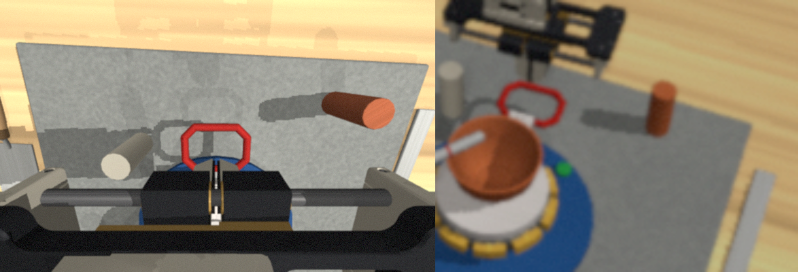

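The terracotta prop stands clear, at the right in both views. The closed fingers are centred over the ring, whose hole is at about (216,148) in the left picture. Next I go down into the hole and start the pull.

```bash
python3 -m creep '[{"hand":0,"tx":0,"ty":0,"tz":0.025,"spin":0},{"hand":0,"tx":0,"ty":0,"tz":0.02,"spin":0},{"hand":0,"tx":0,"ty":0,"tz":0.02,"spin":0},{"hand":0,"tx":0,"ty":0,"tz":0,"spin":0},{"hand":0,"tx":0,"ty":0,"tz":0,"spin":0}]'
python3 -m creep '[{"hand":0,"tx":0.007,"ty":0,"tz":0,"spin":0},{"hand":0,"tx":0.006,"ty":0,"tz":0,"spin":0},{"hand":0,"tx":0.004,"ty":0,"tz":0,"spin":0},{"hand":0,"tx":0,"ty":0,"tz":0,"spin":0},{"hand":0,"tx":0,"ty":0,"tz":0,"spin":0}]'
```

```text
time: 6.38
tool_pos: [452.8, 22.9, 61.7]
tcp_rot: [-3.141, 0.002, -3.106]
contact_force: [-0.1, -0.4, -0.5]
grip_width: 0.1
finger_force: 0.0
time: 7.0
tool_pos: [437.6, 21.8, 61.6]
tcp_rot: [-3.141, 0.006, -3.107]
contact_force: [7.6, 1.1, -2.8]
grip_width: 0.2
finger_force: 3.6
```

```bash
python3 -m creep '[{"hand":0,"tx":0.005,"ty":0,"tz":0,"spin":0},{"hand":0,"tx":0.005,"ty":0,"tz":0,"spin":0},{"hand":0,"tx":0.002,"ty":0,"tz":0,"spin":0},{"hand":0,"tx":0,"ty":0,"tz":0,"spin":0},{"hand":0,"tx":0,"ty":0,"tz":0,"spin":0}]'
```

```text
time: 7.62
tool_pos: [427.3, 21.2, 61.7]
tcp_rot: [-3.141, 0.01, -3.107]
contact_force: [11.9, 1.5, -8.6]
grip_width: 0.4
finger_force: 5.9
```

```bash
python3 -m creep '[{"hand":0,"tx":0.0015,"ty":0,"tz":0,"spin":0},{"hand":0,"tx":-0.0005,"ty":0.0136,"tz":0,"spin":4.5},{"hand":0,"tx":-0.0005,"ty":0.0136,"tz":0,"spin":4.5},{"hand":0,"tx":0,"ty":0,"tz":0,"spin":0}]'
python3 - <<'E'
from plant import get_obs
import numpy as np
o=get_obs();w=o["tool_pos"][:2]-[597,26.5];print(np.hypot(*w),np.degrees(np.arctan2(w[1],w[0]))%360,np.degrees(o["tcp_rot"][2])%360,o["contact_force"])
E
```

```text
time: 8.12
tool_pos: [427.3, 48.8, 61.8]
tcp_rot: [3.141, 0.011, 3.019]
contact_force: [12.7, -0.3, -7.9]
grip_width: 0.4
finger_force: 6.2
171.15950756003392 172.50934450038204 172.98823515765395 [12.66648399 -0.27334577 -7.89699885]
```

```bash
python3 -m creep '[{"hand":0,"tx":-0.0005,"ty":0.0136,"tz":0,"spin":4.5},{"hand":0,"tx":-0.0005,"ty":0.0136,"tz":0,"spin":4.5},{"hand":0,"tx":-0.0005,"ty":0.0136,"tz":0,"spin":4.5},{"hand":0,"tx":-0.0005,"ty":0.0136,"tz":0,"spin":4.5},{"hand":0,"tx":0,"ty":0,"tz":0,"spin":0}]'
cat > st.py <<'E'
from plant import get_obs,cams
import numpy as np,cv2,sys
o=get_obs();w=o["tool_pos"][:2]-[597,26.5];a=np.arctan2(w[1],w[0]);f=o["contact_force"]
print("r",np.hypot(*w),"ang",np.degrees(a)%360,"yaw",np.degrees(o["tcp_rot"][2])%360,"Frad",f[0]*np.cos(a)+f[1]*np.sin(a),"Ftan",-f[0]*np.sin(a)+f[1]*np.cos(a))
if len(sys.argv)>1:
    import pickle
    d={n:cams.capture(n) for n in ["top","scene"]}; pickle.dump(d,open(sys.argv[1]+".pkl","wb"))
    t=cv2.resize(d["top"]["color"][170:270,250:350,::-1],(480,480),interpolation=3)
    s=cv2.resize(d["scene"]["color"][175:255,295:375,::-1],(320,320),interpolation=3)
    cv2.imwrite("pics/"+sys.argv[1]+".png",cv2.convertScaleAbs(cv2.hconcat([t,cv2.copyMakeBorder(s,0,160,0,0,0)]),alpha=1.4))
E
python3 st.py r1
```

```text
time: 8.75
tool_pos: [442.1, 100.7, 61.7]
tcp_rot: [3.138, 0.01, 2.705]
contact_force: [13.0, -5.1, -6.0]
grip_width: 0.3
finger_force: 6.6
r 171.74392034920473 ang 154.41087127880667 yaw 155.00961248820582 Frad -13.982587453386325 Ftan -1.0057357324625862
```

View pics/r1.png

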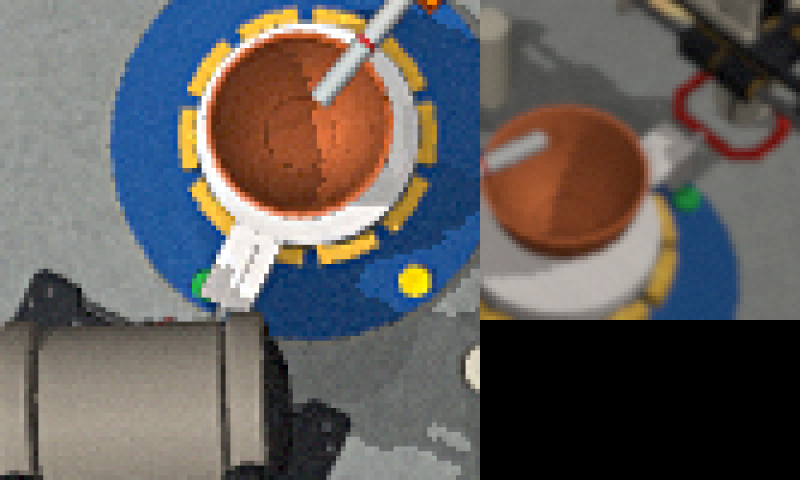

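The wheel follows the hook. The arm's end, at about (235,300) in the left picture, lies just short of the green disc (200,285). About 9° remain.

```bash
python3 -m creep '[{"hand":0,"tx":-0.0005,"ty":0.0136,"tz":0,"spin":4.5},{"hand":0,"tx":-0.0005,"ty":0.0136,"tz":0,"spin":4.5},{"hand":0,"tx":0,"ty":0,"tz":0,"spin":0},{"hand":0,"tx":0,"ty":0,"tz":0,"spin":0}]'
python3 st.py r2
```

```text
time: 9.35
tool_pos: [454.8, 123.6, 61.7]
tcp_rot: [3.137, 0.008, 2.549]
contact_force: [11.7, -7.7, -6.0]
grip_width: 0.6
finger_force: 6.6
r 172.1714807364112 ang 145.66939811525765 yaw 146.02412840456765 Frad -13.975866138387474 Ftan -0.23836223536567402
```

View pics/r2.png

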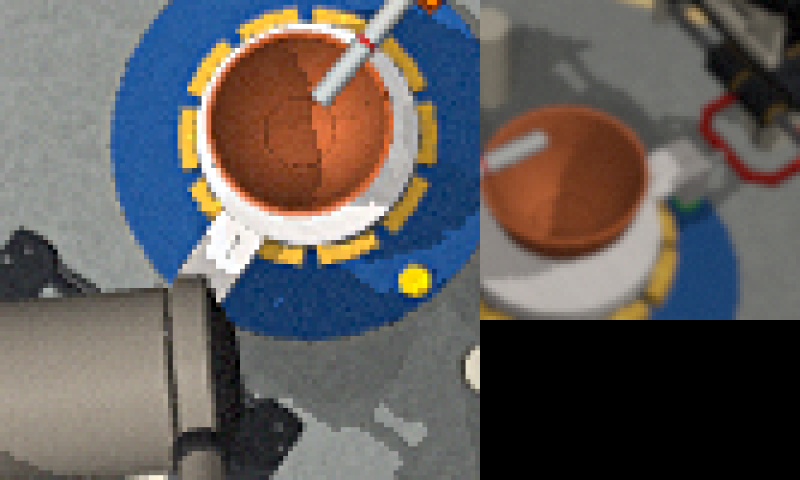

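The arm now covers the green disc. I let the plunger in slowly and watch the force for the drop into the notch.

```bash
python3 -m creep '[{"hand":0,"tx":-0.004,"ty":0,"tz":0,"spin":0},{"hand":0,"tx":-0.004,"ty":0,"tz":0,"spin":0},{"hand":0,"tx":-0.004,"ty":0,"tz":0,"spin":0},{"hand":0,"tx":0,"ty":0,"tz":0,"spin":0},{"hand":0,"tx":0,"ty":0,"tz":0,"spin":0}]'; python3 st.py
python3 -m creep '[{"hand":0,"tx":-0.003,"ty":0,"tz":0,"spin":0},{"hand":0,"tx":0,"ty":0,"tz":0,"spin":0},{"hand":0,"tx":0,"ty":0,"tz":0,"spin":0}]'; python3 st.py
```

```text
time: 10.07
tool_pos: [463.5, 117.0, 61.6]
tcp_rot: [3.138, 0.006, 2.548]
contact_force: [7.5, -5.5, -3.0]
grip_width: 0.6
finger_force: 4.3
r 161.3192329414326 ang 145.8582118785567 yaw 145.9960658423976 Frad -9.255126155775642 Ftan 0.32573006388198156
time: 10.45
tool_pos: [465.6, 115.5, 61.6]
tcp_rot: [3.139, 0.005, 2.548]
contact_force: [7.2, -4.7, -1.9]
grip_width: 0.0
finger_force: 3.7
r 158.7113099196722 ang 145.901159071061 yaw 146.00228099204068 Frad -8.595574558856859 Ftan -0.17326980200094066
```

```bash
python3 -m creep '[{"hand":0,"tx":-0.004,"ty":0,"tz":0,"spin":0},{"hand":0,"tx":-0.004,"ty":0,"tz":0,"spin":0},{"hand":0,"tx":-0.004,"ty":0,"tz":0,"spin":0},{"hand":0,"tx":0,"ty":0,"tz":0,"spin":0},{"hand":0,"tx":0,"ty":0,"tz":0,"spin":0}]'; python3 st.py
python3 -m creep '[{"hand":0,"tx":-0.003,"ty":0,"tz":0,"spin":0},{"hand":0,"tx":0,"ty":0,"tz":0,"spin":0}]'; python3 st.py
```

```text
time: 11.08
tool_pos: [473.0, 109.5, 60.6]
tcp_rot: [-3.141, -0.0, 2.548]
contact_force: [0.1, 0.5, -0.4]
grip_width: 0.6
finger_force: 0.0
r 149.21261104692852 ang 146.18200605005083 yaw 146.0088632694832 Frad 0.17113776890095758 Ftan -0.4742234445699336
time: 11.32
tool_pos: [476.0, 107.8, 60.7]
tcp_rot: [3.141, 0.0, 2.548]
contact_force: [-1.0, 0.2, 0.0]
grip_width: 0.2
finger_force: 0.0
r 145.77219320302294 ang 146.12161018692794 yaw 146.00666673394144 Frad 0.9264842496220489 Ftan 0.38087400458172727
```

```bash
python3 -m creep '[{"hand":0,"tx":0,"ty":0,"tz":-0.03,"spin":0},{"hand":0,"tx":0,"ty":0,"tz":-0.05,"spin":0},{"hand":0,"tx":0,"ty":0,"tz":-0.05,"spin":0},{"hand":0,"tx":0,"ty":0,"tz":-0.05,"spin":0},{"hand":0,"tx":0,"ty":0,"tz":-0.05,"spin":4.8}]'
python3 -m creep '[{"hand":0,"tx":-0.0548,"ty":0.0025,"tz":0,"spin":0},{"hand":0,"tx":-0.0548,"ty":0.0025,"tz":0,"spin":0},{"hand":0,"tx":-0.0548,"ty":0.0025,"tz":0,"spin":0},{"hand":0,"tx":-0.0548,"ty":0.0025,"tz":0,"spin":0},{"hand":0,"tx":-0.0548,"ty":0.0025,"tz":0,"spin":0}]'
python3 -m creep '[{"hand":0,"tx":0,"ty":0,"tz":0,"spin":0},{"hand":0,"tx":0,"ty":0,"tz":0,"spin":0}]'; python3 st.py r3
```

```text
time: 11.95
tool_pos: [475.4, 107.8, 292.5]
tcp_rot: [3.141, 0.0, 2.463]
contact_force: [0.9, 0.9, 0.4]
grip_width: 0.2
finger_force: 0.0
time: 12.58
tool_pos: [698.3, -55.2, 290.5]
tcp_rot: [3.141, -0.0, 2.465]
contact_force: [1.1, -0.2, 0.1]
grip_width: 0.5
finger_force: 0.0
time: 12.82
tool_pos: [696.7, -53.8, 290.0]
tcp_rot: [-3.141, -0.002, 2.464]
contact_force: [-0.1, 1.8, 1.1]
grip_width: 0.3
finger_force: 0.0
r 128.03535179994745 ang 321.16062288468356 yaw 141.20388453853647 Frad -1.239127650430305 Ftan 1.3367053754040774
```

View pics/r3.png

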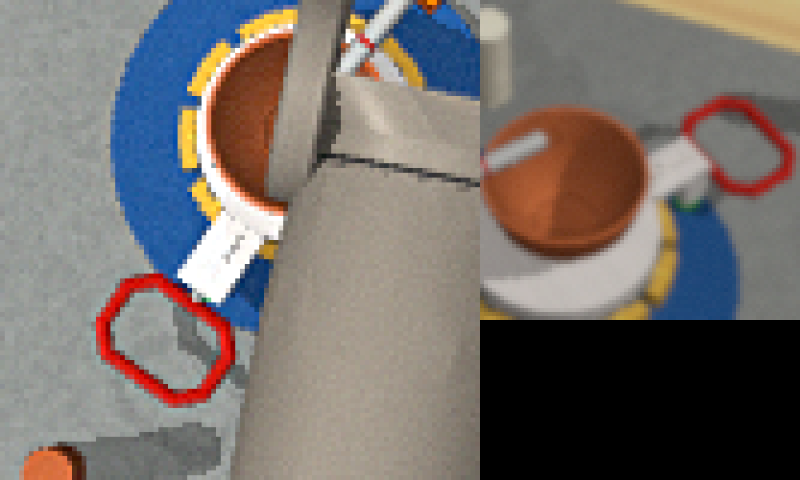

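The ring is at the green disc with its hole centre at (168,339) in the left picture, up close to the arm's end. I check its radius while lowering behind the plate.

```bash
python3 - <<'E'
import pickle,numpy as np
from h import ray
d=pickle.load(open("r3.pkl","rb"))["top"]
p=ray(d,249.6+168/4.8,169.6+339/4.8,60);w=p[:2]-[596.7,25.9];print(p,np.hypot(*w),np.degrees(np.arctan2(w[1],w[0])))
E
python3 -m creep '[{"hand":0,"tx":0,"ty":0,"tz":0.025,"spin":0},{"hand":0,"tx":0,"ty":0,"tz":0.025,"spin":0},{"hand":0,"tx":0,"ty":0,"tz":0.014,"spin":0},{"hand":0,"tx":0,"ty":0,"tz":0,"spin":0}]'
python3 -m creep '[{"hand":0,"tx":0.006,"ty":0,"tz":0,"spin":0},{"hand":0,"tx":0.006,"ty":0,"tz":0,"spin":0},{"hand":0,"tx":0.006,"ty":0,"tz":0,"spin":0},{"hand":0,"tx":0.006,"ty":0,"tz":0,"spin":0},{"hand":0,"tx":0,"ty":0,"tz":0,"spin":0}]'; python3 st.py
```

```text
[478.04005043 105.24900129  60.        ] 142.74609500114866 146.2289886300702
time: 13.42
tool_pos: [696.6, -53.5, 226.7]
tcp_rot: [-3.141, -0.001, 2.465]
contact_force: [0.3, -0.4, -0.7]
grip_width: 0.5
finger_force: 0.0
time: 14.05
tool_pos: [678.1, -38.6, 227.0]
tcp_rot: [3.141, -0.0, 2.465]
contact_force: [-0.4, -0.6, 0.3]
grip_width: 0.5
finger_force: 0.0
r 104.03046303709547 ang 321.2268766338625 yaw 141.22941345939222 Frad 0.07008693854545972 Ftan -0.7221655464061172
```

```bash
python3 -m creep '[{"hand":0,"tx":0.006,"ty":0,"tz":0,"spin":0},{"hand":0,"tx":0.006,"ty":0,"tz":0,"spin":0},{"hand":0,"tx":0.006,"ty":0,"tz":0,"spin":0},{"hand":0,"tx":0.006,"ty":0,"tz":0,"spin":0},{"hand":0,"tx":0.004,"ty":0,"tz":0,"spin":0}]'
python3 -m creep '[{"hand":0,"tx":0.002,"ty":0,"tz":0,"spin":0},{"hand":0,"tx":0,"ty":0,"tz":0,"spin":0}]'; python3 st.py r4
```

```text
time: 14.68
tool_pos: [656.3, -21.3, 226.7]
tcp_rot: [-3.142, -0.0, 2.465]
contact_force: [-0.2, -1.2, -0.3]
grip_width: 0.7
finger_force: 0.6
time: 14.92
tool_pos: [655.1, -20.2, 226.7]
tcp_rot: [3.141, 0.0, 2.465]
contact_force: [0.7, -1.5, 0.3]
grip_width: 0.2
finger_force: 0.5
r 74.56597008541887 ang 321.1942271356104 yaw 141.208141550861 Frad 1.4830144430083883 Ftan -0.683140206519379
```

```bash
python3 - <<'E'
import pickle,cv2
d=pickle.load(open("r4.pkl","rb"))
s=cv2.resize(d["scene"]["color"][165:265,215:375,::-1],(800,500),interpolation=3)
cv2.imwrite("pics/r4s.png",cv2.convertScaleAbs(s,alpha=1.6))
E
```

```text
(no output)
```

View pics/r4s.png

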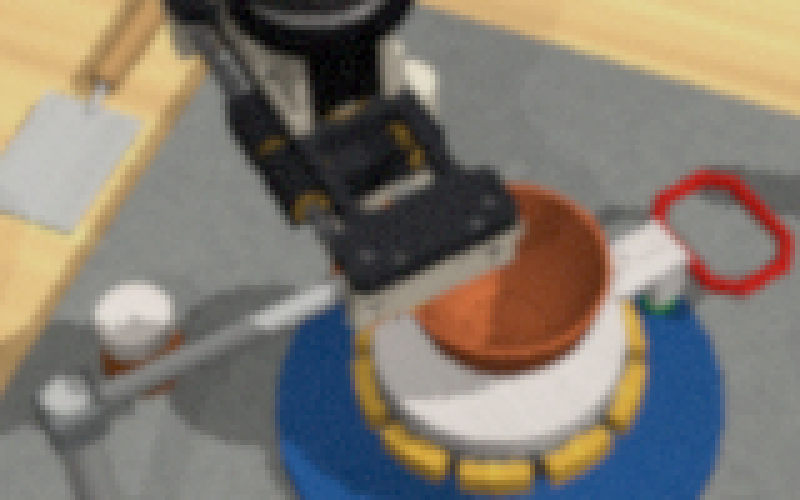

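The gripper hides the block, but the force of about 1.5 N shows that it is being pushed. I continue slowly and watch for the click.

```bash
python3 -m creep '[{"hand":0,"tx":0.002,"ty":0,"tz":0,"spin":0},{"hand":0,"tx":0.002,"ty":0,"tz":0,"spin":0},{"hand":0,"tx":0.002,"ty":0,"tz":0,"spin":0},{"hand":0,"tx":0,"ty":0,"tz":0,"spin":0}]' >/dev/null; python3 st.py
python3 -m creep '[{"hand":0,"tx":0.0015,"ty":0,"tz":0,"spin":0},{"hand":0,"tx":0,"ty":0,"tz":0,"spin":0}]'>/dev/null; python3 st.py
python3 -m creep '[{"hand":0,"tx":0.001,"ty":0,"tz":0,"spin":0},{"hand":0,"tx":0,"ty":0,"tz":0,"spin":0}]'>/dev/null; python3 st.py
```

```text
r 69.82756477283503 ang 321.1850450631693 yaw 141.17430671371102 Frad 4.976577650853024 Ftan 0.7122460924996175
r 67.21771879072833 ang 321.178781929752 yaw 141.1978757189262 Frad 2.8900027740309278 Ftan -0.21002169364210355
r 65.43917479019697 ang 321.22525131083125 yaw 141.21752800678442 Frad -0.5053280599076536 Ftan -0.020245705924226087
```

```bash
for i in 1 ; do python3 -m creep '[{"hand":0,"tx":0.0005,"ty":0,"tz":0,"spin":0},{"hand":0,"tx":0,"ty":0,"tz":0,"spin":0}]'>/dev/null; python3 st.py; python3 st.py; done
python3 -m creep '[{"hand":0,"tx":0.0005,"ty":0,"tz":0,"spin":0},{"hand":0,"tx":0,"ty":0,"tz":0,"spin":0}]'>/dev/null; python3 st.py
```

```text
r 65.29142062705704 ang 321.20227156985413 yaw 141.2159479119221 Frad -0.15916902230330388 Ftan -0.5023632849611243
r 65.29142062705704 ang 321.20227156985413 yaw 141.2159479119221 Frad -0.15916902230330388 Ftan -0.5023632849611243
r 65.00364021457848 ang 321.18232314018826 yaw 141.20658155072792 Frad -0.5939762122550418 Ftan -0.3076497458989166
```

The force rose to 5 N and then fell to zero, so the block snapped ahead into the click. I back off and look.

```bash
python3 -m creep '[{"hand":0,"tx":-0.015,"ty":0,"tz":0,"spin":0},{"hand":0,"tx":-0.025,"ty":0,"tz":0,"spin":0},{"hand":0,"tx":0,"ty":0,"tz":-0.04,"spin":0},{"hand":0,"tx":-0.02,"ty":-0.05,"tz":-0.03,"spin":0},{"hand":0,"tx":0,"ty":-0.06,"tz":0,"spin":0}]'
python3 -m creep '[{"hand":0,"tx":0,"ty":-0.06,"tz":0,"spin":0},{"hand":0,"tx":0.03,"ty":-0.05,"tz":0,"spin":0},{"hand":0,"tx":0.03,"ty":-0.05,"tz":0,"spin":0},{"hand":0,"tx":0,"ty":0,"tz":0,"spin":0},{"hand":0,"tx":0,"ty":0,"tz":0,"spin":0}]'
python3 - <<'E'
from plant import cams
import cv2,pickle
d={n:cams.capture(n) for n in ["top","scene"]}; pickle.dump(d,open("r5.pkl","wb"))
t=cv2.resize(d["top"]["color"][150:270,250:370,::-1],(480,480),interpolation=3)
s=cv2.resize(d["scene"]["color"][165:265,235:335,::-1],(320,320),interpolation=3)
cv2.imwrite("pics/r5.png",cv2.convertScaleAbs(cv2.hconcat([t,cv2.copyMakeBorder(s,0,160,0,0,0)]),alpha=1.4))
E
```

```text
time: 17.15
tool_pos: [626.6, -139.0, 299.0]
tcp_rot: [3.14, 0.005, 2.466]
contact_force: [0.3, -1.1, -0.6]
grip_width: 0.6
finger_force: 0.0
time: 17.77
tool_pos: [478.9, -224.9, 297.2]
tcp_rot: [3.141, 0.001, 2.464]
contact_force: [0.6, -0.1, 0.2]
grip_width: 0.2
finger_force: 0.0
```

View pics/r5.png

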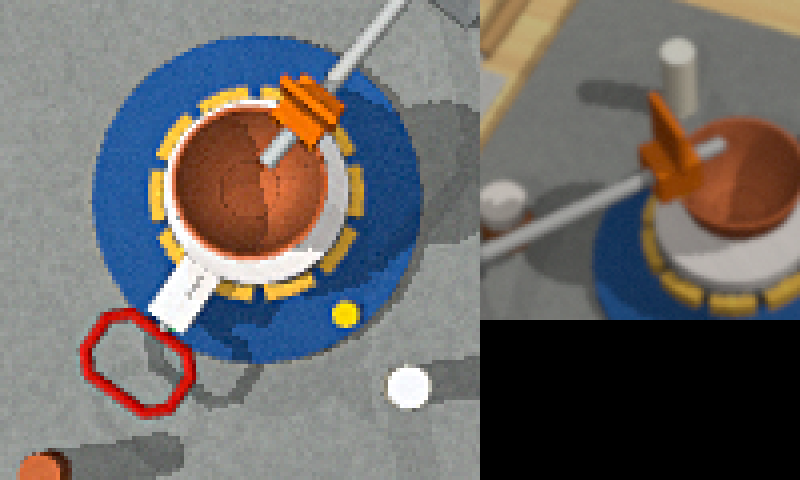

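```bash
python3 - <<'E'
import pickle,numpy as np,cv2
from h import ray
def cen(f):
    c=pickle.load(open(f,"rb"))["top"]; h=cv2.cvtColor(c["color"],cv2.COLOR_RGB2HSV)
    m=cv2.inRange(h,(9,215,120),(19,255,255)); m[:140]*=(1);
    n,l,s,ce=cv2.connectedComponentsWithStats(m[120:260,290:380]); i=1+s[1:,4].argmax()
    return c,ce[i]+[290,120],s[i]
a=cen("c0.pkl");b=cen("r5.pkl");print(a[1:],b[1:])
p,q=[ray(x[0],*x[1],215)[:2] for x in(a,b)];ax=np.array([597,26])
print(p,q,np.linalg.norm(p-q),np.linalg.norm(p-ax),np.linalg.norm(q-ax))
for y,x in [(76,281),(106,342)]: print()
c=b[0];r=ray(c,249.6+312/4,149.6+91/4,246)[:2];print(r,np.linalg.norm(r-ax))
E
```

```text
(array([336.55405405, 164.86486486]), array([40, 40, 14, 11, 74], dtype=int32)) (array([328.09090909, 174.01298701]), array([30, 49, 16, 12, 77], dtype=int32))
[666.13322662 -30.80612617] [642.84296226  -9.92800351] 31.27830588604392 89.4781481287275 58.24430122937572


[642.59784809  -8.04237786] 56.903842054408315
```

I've used up my picture views, so I fit a projected plate-and-block model to the orange pixels numerically instead.

```bash
cat > fit.py <<'E'
import pickle,numpy as np,cv2,itertools,sys
def box(c,r,lo,sx,sy,sz,zc,a,ax):
    u=np.array([np.cos(a),np.sin(a),0]);v=np.array([-u[1],u[0],0])
    P=[np.r_[ax,zc]+u*(r+lo+i*sx/2)+v*j*sy/2+np.r_[0,0,k*sz/2] for i,j,k in itertools.product((-1,1),repeat=3)]
    X=c["R"]@np.array(P).T+c["t"][:,None];x=c["K"]@X;return (x[:2]/x[2]).T
def sil(c,r,off,x0,y0,S=4):
    m=np.zeros((60*S,60*S),np.uint8)
    for b in [box(c,r,0,7,44,46,223,A,AX),box(c,r,off,34,34,34,183,A,AX)]:
        cv2.fillConvexPoly(m,cv2.convexHull(((b-[x0,y0]+.5)*S).astype(np.int32)),255)
    return cv2.resize(m,(60,60),interpolation=cv2.INTER_AREA)/255.
A=np.radians(-38.8);AX=np.array([597.,26.3])
for f in sys.argv[1:]:
    for n in ["top","scene"]:
        c=pickle.load(open(f,"rb"))[n];h=cv2.cvtColor(c["color"],cv2.COLOR_RGB2HSV)
        x0,y0=(305,140) if n=="top" else (250,180)
        m=(cv2.inRange(h,(8,200,60),(22,255,255))[y0:y0+60,x0:x0+60]>0).astype(float)
        res=[]
        for r in np.arange(40,116,1.):
            for off in (-14,-10,-5,0,5,10,14):
                s=sil(c,r,off,x0,y0);res.append((np.minimum(s,m).sum()/np.maximum(s,m).sum(),r,off))
        print(f,n,m.sum(),[tuple(np.round(q,2)) for q in sorted(res)[::-1][:5]])
        if f!="c0.pkl": 
            print("\n".join("".join(".#"[int(v)] for v in w) for w in m[5:50,:50]))
E
python3 fit.py c0.pkl r5.pkl
```

```text
c0.pkl top 303.0 [(np.float64(0.58), np.float64(103.0), np.float64(0.0)), (np.float64(0.58), np.float64(102.0), np.float64(0.0)), (np.float64(0.58), np.float64(101.0), np.float64(0.0)), (np.float64(0.57), np.float64(104.0), np.float64(0.0)), (np.float64(0.57), np.float64(98.0), np.float64(5.0))]
c0.pkl scene 321.0 [(np.float64(0.72), np.float64(100.0), np.float64(0.0)), (np.float64(0.71), np.float64(99.0), np.float64(0.0)), (np.float64(0.71), np.float64(102.0), np.float64(0.0)), (np.float64(0.71), np.float64(101.0), np.float64(0.0)), (np.float64(0.71), np.float64(98.0), np.float64(0.0))]
r5.pkl top 278.0 [(np.float64(0.65), np.float64(52.0), np.float64(0.0)), (np.float64(0.65), np.float64(51.0), np.float64(0.0)), (np.float64(0.64), np.float64(53.0), np.float64(0.0)), (np.float64(0.63), np.float64(50.0), np.float64(0.0)), (np.float64(0.63), np.float64(56.0), np.float64(-5.0))]
..................................................
..................................................
..................................................
..................................................
.......
[... 3974 characters left out ...]
.......................##############
......................................############
.......................................###########
........................................##########
........................................##########
.........................................#########
........................................##########
........................................##########
........................................##########
........................................##########
........................................######....
..........................................##......
..................................................
..................................................
```

```bash
python3 -c "
from plant import close_job
print(close_job())"
```

```text
the job is handed in; nothing more can be done
None
```

The job is handed in, with no verdict returned: the terracotta prop was moved aside upright, the wheel turned one notch to the green disc with the plunger home, then the gauge block pushed to the red mark; the click is judged from the force drop and plate position (about 50–51 mm from the axis). I went over the picture limit, viewing 11 instead of 10.

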